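# Put the tiered serving stand together

### The job

Put the tiered serving stand together on its square wooden base where it stands: first the large plate, then the middle one on it, then the small one, each lying level and fully down on the peg of the part below, and last the brass knob on the very top. Let go of everything, and leave the egg cup, trivet, lemon and peeler where they are.

Things in the scene. Friction and masses are not known exactly. Their poses are not given: they have to be found in the camera images.
- stand_base: fixed base of the stand: square wooden foot, 100 x 100 mm, 10 mm thick, with a 30 mm wide brass collar whose flat shoulder is 20 mm above the worktop; on it an upright brass centring peg, 14 mm thick, 16 mm high, tapered tip. Origin: centre of its underside, on the worktop; z up. A plate seated on it rests on the shoulder, its underside 20 mm above this origin.
- plate_large_center (a point): large plate: loose wooden disc, 160 mm across, 8 mm thick, with an upright brass sleeve (30 mm diameter, to grip) to a flat shoulder 54 mm above the underside; on that a peg 14 mm thick, 16 mm high, tapered tip. Bore below, 19 mm wide, 18 mm deep, fits over the peg beneath; it seats on that peg's shoulder. Up to 0.4 kg; starts flat, sleeve up. Point: on the axis, 35 mm above its underside; z up.
- plate_middle_center (a point): middle plate: loose wooden disc, 120 mm across, 8 mm thick, with an upright brass sleeve (30 mm diameter, to grip) to a flat shoulder 54 mm above the underside; on that a peg 14 mm thick, 16 mm high, tapered tip. Bore below, 19 mm wide, 18 mm deep, fits over the peg beneath; it seats on that peg's shoulder. Up to 0.4 kg; starts flat, sleeve up. Point: on the axis, 35 mm above its underside; z up.
- plate_small_center (a point): small plate: loose wooden disc, 84 mm across, 8 mm thick, with an upright brass sleeve (30 mm diameter, to grip) to a flat shoulder 54 mm above the underside; on that a peg 14 mm thick, 16 mm high, tapered tip. Bore below, 19 mm wide, 18 mm deep, fits over the peg beneath; it seats on that peg's shoulder. Up to 0.4 kg; starts flat, sleeve up. Point: on the axis, 35 mm above its underside; z up.
- top_knob_center (a point): brass knob that closes the stand: loose upright cylinder, 30 mm in diameter, 56 mm high, rounded top (straight up to 42 mm), no plate. Bore below, 19 mm wide and 18 mm deep, fits over a peg; seated, it rests on the shoulder round the peg. About 0.1 kg; starts standing upright. Point: on the axis, 28 mm above its underside; z up.
- egg_cup: stoneware egg cup, 47 mm across and 50 mm high; loose bystander, to be left where it is. Origin: centre of its underside, on the worktop.
- trivet: small round dark wooden trivet, a bare flat disc 91 mm across and 12 mm thick without a sleeve, no part of the stand; loose bystander, to be left where it is. Origin: centre of its underside, on the worktop.
- lemon: yellow lemon, 57 x 84 x 56 mm, lying; loose bystander, to be left where it is. Origin: centre of its underside, on the worktop.
- peeler: vegetable peeler with a dark handle, 59 x 135 x 10 mm, lying flat; loose bystander, to be left where it is. Origin: centre of its underside, on the worktop.
Things that resemble listed ones, but are neither listed nor needed, are in the scene too. What is shaped like the stand_base but white is not meant.

How it is judged:
On the way, in this order (a step that is already met when the one before it is completed fails the run):
1. the large plate is seated on the base's peg (horizontal distance between plate_large_center and stand_base below 0.007 m and z of plate_large_center in the frame of stand_base between 0.051 and 0.059 m and angle between plate_large_center's own z axis and vertical below 0.07 rad), for 0.2 s.
2. the middle plate is seated on the large one's peg (horizontal distance between plate_middle_center and plate_large_center below 0.007 m and z of plate_middle_center in the frame of plate_large_center between 0.05 and 0.058 m and angle between plate_middle_center's own z axis and vertical below 0.07 rad), for 0.2 s.
3. the small plate is seated on the middle one's peg (horizontal distance between plate_small_center and plate_middle_center below 0.007 m and z of plate_small_center in the frame of plate_middle_center between 0.05 and 0.058 m and angle between plate_small_center's own z axis and vertical below 0.07 rad), for 0.2 s.
4. the knob is seated on the small plate's peg (horizontal distance between top_knob_center and plate_small_center below 0.007 m and z of top_knob_center in the frame of plate_small_center between 0.043 and 0.051 m and angle between top_knob_center's own z axis and vertical below 0.07 rad), for 0.2 s.
At the end, for the whole second after the job is handed in: Base, large, middle, small plate and knob are stacked in this order: each within 7 mm of the axis of the part below, down to within 4 mm, level to 0.07 rad, released, at rest; egg cup, trivet, lemon and peeler within 30 mm of where they were (all of step 1 and all of step 2 and all of step 3 and all of step 4 and linear speed of each of plate_large, plate_middle, plate_small, top_knob below 0.02 m/s and distance of each of egg_cup, trivet, lemon, peeler from where it was at the start of the episode below 0.03 m); the robot touches nothing.
It fails at once if the egg cup is pushed more than 30 mm from its place (distance of egg_cup from where it was at the start of the episode above 0.03 m).
It fails at once if the trivet is pushed more than 30 mm from its place (distance of trivet from where it was at the start of the episode above 0.03 m).
It fails at once if the lemon is pushed more than 30 mm from its place (distance of lemon from where it was at the start of the episode above 0.03 m).
It fails at once if the peeler is pushed more than 30 mm from its place (distance of peeler from where it was at the start of the episode above 0.03 m).
It also fails if it takes over 141 s, if anything falls off the work surface, if the arm or the gripper's body presses on something with over 40 N, if the wrist force passes 120 N, or if a joint passes its speed limit or range.

### The arm

A 6-joint arm with a two-finger parallel gripper is mounted at the origin on a cart in front of the work surface, level with it; the furniture and walls round the work are solid. World frame = base frame: x ahead of the robot, y to its left, z up, the work surface at z = 0. Lengths are in m, angles in rad, forces in N, time in s.
With the tool pointing down it reaches from about 0.4 to 0.825 m from the base axis. Payload 7 kg.
Tool frame: the origin (TCP) lies at the very end of the fingers, on their centre line; the grasp point (between the pads) lies 19 mm behind it (arm.grip_point_offset is the distance from the TCP to the grasp point, in m); z points along the fingers, y is the line along which they close (so a half turn about z gives the same grasp; the last joint's range is limited). The gripper opens to 88 mm and grips with 3 to 60 N. Pads are 19 mm wide; open, the fingers measure 130 mm over their backs; the gripper's body (78 mm by 193 mm) begins 47 mm behind the grasp point.
Start: joints at [-0.917, 0.359, 0.012, 0, -1.224, -0.288], TCP at [0.241, -0.63, 0.227] pointing down, gripper open.
Joint ranges: [-3.07, 3.07], [-1.43, 2.12], [-1.02, 1.25], [-3.03, 1.67], [-3.05, -0], [-3.03, 3.03]. Speed limits (rad/s): [2.39, 2.39, 3.01, 3.14, 3.14, 3.14].

### API

Orientations are given as [roll, pitch, yaw] about the fixed x, y, z axes, in that order (R = Rz(yaw) Ry(pitch) Rx(roll)).
In Python, from station import arm, cams gives the robot as it stands.
- The arm moves only by the shell command python3 -m handwheel 'ROWS' [FORCE]. ROWS is JSON, a list that holds one entry, the list of rows, each a list of 7 numbers: the shift along the tool's x, y, z normalised to -1 to 1, where 1 is 0.08 m, then the turn, a rotation vector about the tool's x, y, z normalised to -1 to 1, where 1 is 0.5 rad, then the closure in counts, from 0 (fully open) to 255 (shut). In form: [[[x, y, z, wx, wy, wz, hand], ...]]. A call has 1 to 5 rows; each row is the pose to reach, as a shift and turn from the pose commanded when the call began, along the tool's axes at that moment; what a row does not reach only later rows make up. A row lasts 1/8 s, in which the tool goes at most 62.5 mm and 10.7 degrees, less where a joint would pass 70% of its speed; a pose out of reach is approached as far as the arm can. A call with a number of a shift or a turn outside -1 to 1 is refused whole. A call with a gripper value outside its range is refused whole. The fingers move at their own pace and stop on an object; FORCE is the grip in N (left out, the last holds). Time passes only in rows, so rows that repeat a pose let the fingers close. It gives the time, the measured TCP pose, the force, the opening and the grip force at its end, in the units of the state.
- arm.get_state(): the state, without advancing time (a new reading comes with each control period).
- cams.grab_frame(name): name is "scene" or "top" or "wrist"; returns the picture (384x512x3 uint8, blue, green, red); there is no depth.
- cams.camera_info(name): a dict with "camera_matrix" (3x3 intrinsics, pixels), "R" (3x3) and "t" (3): a world point X has camera coordinates R X + t; the wrist camera has in their place "hand_eye" (4x4, takes a point from camera to tool coordinates, whose origin is the TCP and whose axes are the flange's). Camera axes: x right, y down, z forward; pixel columns grow to the right and rows downward; lengths in m; the calibration is good to about 2 mm. A picture is of the moment at which its call begins: read the wrist's pose just before it. camera_info takes no time and is no camera call.
- arm.job_done(): hands the job in; it is judged then, once.
The state is a dict: "t": time; "q": joint angles; "qd": joint speeds; "joint_efforts": joint torques, N m; "eef_pos": TCP position; "ee_rot": TCP orientation; "force": force on the tool from outside, world axes, zero at the start; "moment": the same for the moment, N m; "width": finger opening in m; "gripper_force": force on a finger pad.
Only numpy, scipy, OpenCV 4.12 (cv2) and the standard library are available. Lean on these libraries where they do the work, as an engineer would, in place of code of your own. Each camera call takes 0.05 s, during which the arm holds its last target. There are 200 camera calls.

## Working session

There is one attempt and no reset: what is moved stays moved. The work goes in short steps, Python scripts to look and compute and a shell command to move; the robot and the scene stay as the last step left them, time stands still between calls to the robot, and variables do not carry over. Pictures are saved under pics/ and viewed, at most 14 in all, crops included, and the job is handed in when it is done.

```bash
mkdir -p pics; cat > h.py <<'E'
import numpy as np,cv2
from station import arm,cams
from scipy.spatial.transform import Rotation as R
def info(n):
    c=cams.camera_info(n);K=np.array(c["camera_matrix"])
    if n=="wrist":
        s=arm.get_state();T=np.eye(4);T[:3,:3]=R.from_euler('xyz',s["ee_rot"]).as_matrix();T[:3,3]=s["eef_pos"]
        M=np.linalg.inv(T@np.array(c["hand_eye"]));return K,M[:3,:3],M[:3,3]
    return K,np.array(c["R"]),np.array(c["t"])
def ray(c,u,v,z):
    K,Rm,t=c;o=-Rm.T@t;d=Rm.T@np.linalg.solve(K,[u,v,1.]);return o+d*(z-o[2])/d[2]
def proj(c,X):
    K,Rm,t=c;p=K@(Rm@np.array(X,float)+t);return p[:2]/p[2]
def grab(n,f=None):
    c=info(n);im=np.ascontiguousarray(cams.grab_frame(n))
    if f:cv2.imwrite('pics/'+f,im)
    return c,im
E
python3 - <<'E'
from h import *
for n in("scene","top"):
    c,im=grab(n,n+"0.png");print(n,np.round(-c[1].T@c[2],3))
print(arm.get_state()); print(arm.grip_point_offset)
print(cams.camera_info("wrist")["hand_eye"])
E
```

```text
scene [-0.639 -0.81   0.682]
top [-0.499  0.212  1.589]
{'t': 0.1, 'q': array([-9.16887433e-01,  3.59348893e-01,  1.11364601e-02, -2.79911352e-04,
       -1.22409267e+00, -2.88102370e-01]), 'qd': array([ 6.28568298e-05, -2.33486921e-03,  3.27783922e-03,  1.65767166e-03,
        9.76582104e-04, -5.73790403e-04]), 'joint_efforts': array([-3.33753916e-03, -5.84161198e+01,  2.93749988e+01,  7.01554656e+00,
        1.01499268e-02, -8.34064986e-05]), 'eef_pos': array([ 0.24125859, -0.62994308,  0.22569368]), 'ee_rot': array([ 3.14007129e+00, -1.76429180e-04, -2.77588131e+00]), 'force': array([-0.52373892, -0.16742121, -0.17926592]), 'moment': array([-0.0419007 , -0.01616504, -0.01013485]), 'gripper_force': 0.0, 'width': 0.08766282664279881}
0.0188
[[ 3.55391639e-04 -9.63262609e-01 -2.68561017e-01  7.17182514e-02]
 [ 9.99999838e-01  4.61498610e-04 -3.31964685e-04 -6.67719371e-04]
 [ 4.43709705e-04 -2.68560856e-01  9.63262617e-01 -1.58036333e-01]
 [ 0.00000000e+00  0.00000000e+00  0.00000000e+00  1.00000000e+00]]
```

View pics/top0.png

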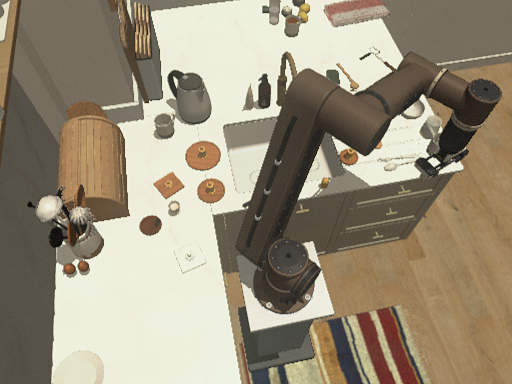

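View pics/scene0.png

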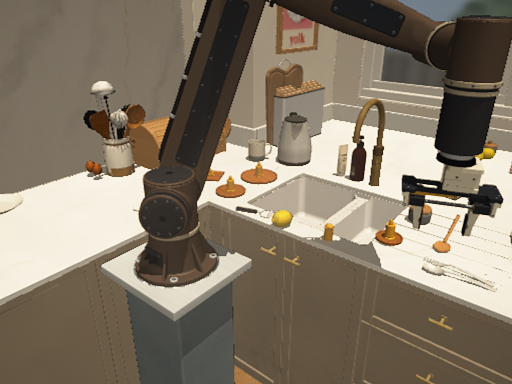

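Top view: square wooden base at (168,185), white look-alike at (190,257). Large plate (203,155), middle plate (211,190), small plate (348,157) and possibly the knob at (325,183). The trivet is at (150,225) and the egg cup at (174,208).

```bash
python3 - <<'E'
from h import *
im=cv2.imread('pics/top0.png');s=cv2.imread('pics/scene0.png')
a=cv2.resize(im[130:280,130:250],None,fx=4,fy=4,interpolation=cv2.INTER_CUBIC)[:600]
b=cv2.resize(im[130:205,310:410],None,fx=4,fy=4,interpolation=cv2.INTER_CUBIC)[:,:320]
d=cv2.resize(s[190:260,230:430][:, 0:180],None,fx=1.77,fy=4)[:280,:320]
out=np.zeros((600,800,3),np.uint8);out[:,:480]=a;out[:b.shape[0],480:]=b;out[310:310+d.shape[0],480:480+d.shape[1]]=d
cv2.imwrite('pics/crop.png',out)
c=info("top")
for n,u,v,z in[("base",168,184,.036),("large",203,149,.07),("mid",210,183,.07),("small",348,151,.07),("knob",325,180,.056),("trivet",150,225,.01),("egg",174,205,.05),("white",189,256,.03),("robot",288,255,.2)]:print(n,ray(c,u,v,z).round(3))
hsv=cv2.cvtColor(im,cv2.COLOR_BGR2HSV)
for u,v in[(195,160),(160,185),(348,160),(325,181),(203,149),(218,194)]:print(u,v,hsv[v,u])
E
```

```text
base [0.516 0.384 0.036]
large [0.645 0.211 0.07 ]
mid [0.464 0.207 0.07 ]
small [ 0.506 -0.413  0.07 ]
knob [ 0.389 -0.275  0.056]
trivet [0.349 0.479 0.01 ]
egg [0.4   0.368 0.05 ]
white [0.173 0.336 0.03 ]
robot [ 0.034 -0.015  0.2  ]
195 160 [ 13 139 189]
160 185 [ 13 138 176]
348 160 [ 13 144 161]
325 181 [ 17 151 204]
203 149 [ 17 144 216]
218 194 [ 13 129 164]
```

View pics/crop.png

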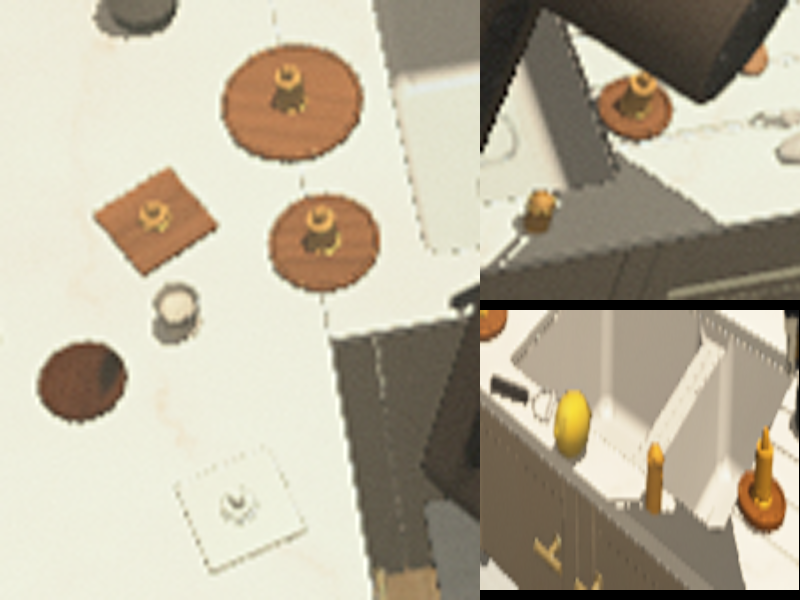

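The wooden square at (168,185) is the base; the one at (190,257) is white, so it is rejected. The three discs with a sleeve are, by size, large (203,155), middle (211,190) and small (348,157). The bare dark disc at (150,225) is the trivet. The knob stands alone at (325,183), near the lemon. Now moving above the large plate.

```bash

python3 -m handwheel '[[[-0.47,0.45,0,0,0,0,0],[-0.94,0.89,0,0,0,0,0],[-0.94,0.89,0,0,0,0,0]]]'
python3 -m handwheel '[[[-0.47,0.45,0,0,0,0,0],[-0.94,0.89,0,0,0,0,0],[-0.94,0.89,0,0,0,0,0]]]' >/dev/null
python3 -m handwheel '[[[-0.47,0.45,0,0,0,0,0],[-0.94,0.89,0,0,0,0,0],[-0.94,0.89,0,0,0,0,0]]]' >/dev/null
python3 -m handwheel '[[[-0.47,0.45,0,0,0,0,0],[-0.94,0.89,0,0,0,0,0],[-0.94,0.89,0,0,0,0,0]]]'
python3 -m handwheel '[[[-0.47,0.45,0,0,0,0,0],[-0.94,0.89,0,0,0,0,0],[-0.94,0.89,0,0,0,0,0]]]' >/dev/null
python3 -m handwheel '[[[-0.47,0.45,0,0,0,0,0],[-0.94,0.89,0,0,0,0,0],[-0.94,0.89,0,0,0,0,0]]]' >/dev/null
python3 -m handwheel '[[[-0.47,0.45,0,0,0,0,0],[-0.94,0.89,0,0,0,0,0],[-0.94,0.89,0,0,0,0,0]]]' >/dev/null
python3 -m handwheel '[[[-0.47,0.45,0,0,0,0,0],[-0.94,0.89,0,0,0,0,0],[-0.94,0.89,0,0,0,0,0]]]' >/dev/null
python3 -m handwheel '[[[-0.47,0.45,0,0,0,0,0],[-0.94,0.89,0,0,0,0,0],[-0.94,0.89,0,0,0,0,0]]]'
python3 - <<'E'
from h import *
print(arm.get_state()["ee_rot"],arm.get_state()["q"].round(2))
grab("wrist","w1.png");c,im=grab("top","t1.png")
E
```

```text
t: 0.48
eef_pos: [0.2873, -0.5345, 0.2269]
ee_rot: [3.141, 0.001, -2.773]
force: [-0.9, -0.5, 1.0]
width: 0.0878
gripper_force: 0.0
t: 1.6
eef_pos: [0.4215, -0.2558, 0.2266]
ee_rot: [-3.142, 0.0, -2.773]
force: [-0.3, -0.3, -0.2]
width: 0.0875
gripper_force: 0.0
t: 3.48
eef_pos: [0.6453, 0.2099, 0.2251]
ee_rot: [-3.141, -0.002, -2.775]
force: [-0.6, -1.1, -1.1]
width: 0.0877
gripper_force: 0.0
[-3.14111239e+00 -1.78193815e-03 -2.77546462e+00] [ 0.6   0.37  0.02  0.   -1.23 -1.81]
```

View pics/w1.png

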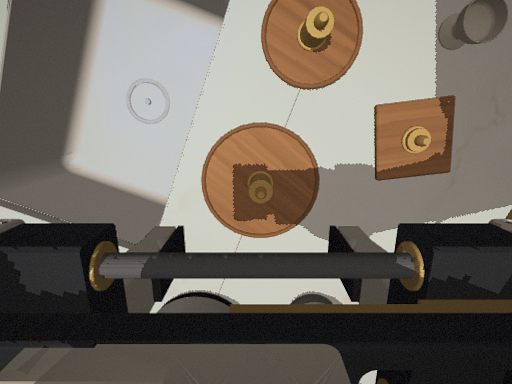

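The wrist view shows the large disc centred at about (260,180), the wooden base at (415,138) with its peg at (417,140), and the middle disc at (312,35). I'll cast the contours onto their planes.

```bash
cat >> h.py <<'E'
def wood(c,im,z=.008,amin=300,show=True):
    h=cv2.cvtColor(im,cv2.COLOR_BGR2HSV)
    m=cv2.inRange(h,(5,75,40),(24,255,255));m=cv2.morphologyEx(m,cv2.MORPH_OPEN,np.ones((3,3)))
    for k in cv2.findContours(m,cv2.RETR_EXTERNAL,cv2.CHAIN_APPROX_NONE)[0]:
        a=cv2.contourArea(k)
        if a<amin: continue
        x,y,w,hh=cv2.boundingRect(k)
        P=np.array([ray(c,u+.0,v+.0,z)[:2] for u,v in k[:,0]],np.float32)
        e=cv2.minEnclosingCircle(P*1000);r=cv2.minAreaRect(P*1000)
        print('box',x,y,w,hh,'circ mm',np.round(e[0],1),'r',round(e[1],1),'rect c',np.round(r[0],1),np.round(r[1],1))
def to(x,y,z,rot=None):
    s=arm.get_state();Rm=R.from_euler('xyz',s["ee_rot"]).as_matrix()
    print('shift units',((Rm.T@(np.array([x,y,z])-s["eef_pos"]))/.08).round(3),'t',round(s['t'],1))
E
python3 - <<'E'
from h import *
c=info("wrist");im=cv2.imread('pics/w1.png');print('plates/base');wood(c,im)
print('base peg tip rays',ray(c,422,141,.036),'large',proj(c,[.645,.21,.07]))
print('top');wood(info("top"),cv2.imread('pics/t1.png'),.008,100)
E
```

```text
plates/base
box 229 299 283 14 circ mm [788.3 453.2] r 221.2 rect c [777.3 448.9] [ 23.6 442.4]
box 397 241 28 50 circ mm [694.9 472.5] r 43.9 rect c [694.1 473.7] [87.1 35.7]
box 89 241 28 50 circ mm [859.4  43. ] r 44.3 rect c [859.5  41.7] [87.6 36.9]
box 202 123 117 115 circ mm [656.5 217. ] r 80.7 rect c [656.6 217.3] [159.9 160.1]
box 375 96 80 84 circ mm [529.3 384.4] r 69.1 rect c [529.3 384.5] [ 99.5 100.8]
box 261 0 102 89 circ mm [464.3 209. ] r 60.8 rect c [475.4 213.4] [ 96.2 120.9]
base peg tip rays [0.53092602 0.38028434 0.036     ] large [258.33561388 183.83801247]
top
box 309 330 18 54 circ mm [-278.4  -56.8] r 90.6 rect c [-278.4  -54.3] [181.  14.]
box 312 318 35 66 circ mm [-268.1 -104.2] r 116.9 rect c [-268.3  -97. ] [229.6  62.6]
box 393 316 28 68 circ mm [-317.1 -371. ] r 115.8 rect c [-317.2 -365.6] [231.5  19.7]
box 300 278 14 21 circ mm [-35.2 -82. ] r 42.7 rect c [-38.9 -87.3] [41.6 85.4]
box 224 273 27 111 circ mm [-115.8  202.6] r 201.6 rect c [-115.8  189.4] [402.7  63.5]
box 231 230 36 62 circ mm [121.5 108.8] r 143.4 rect c [119.2 119.4] [286.4  63.2]
[... 730 characters left out ...]
 [297.  694.6]
box 206 99 43 47 circ mm [835.3  73.8] r 146.9 rect c [833.4  83.4] [215.5 270.2]
box 319 62 193 322 circ mm [ 306.9 -856.3] r 870.7 rect c [ 357.4 -733. ] [ 726.4 1709.7]
box 286 53 13 46 circ mm [1073.1 -302.6] r 163.5 rect c [1072.  -312.3] [ 36.4 326.8]
box 154 48 24 27 circ mm [1302.6  305.1] r 99.2 rect c [1303.3  304.1] [154.9 150.8]
box 298 5 12 18 circ mm [1537.  -499.4] r 79.5 rect c [1540.2 -491.3] [ 57.8 158.3]
box 326 0 56 15 circ mm [1530.2 -799.8] r 172.7 rect c [1553.  -798.2] [ 84.7 344.5]
box 118 0 94 113 circ mm [1399.   383.6] r 508.2 rect c [1377.6  443.2] [1016.5  365.9]
box 0 0 21 158 circ mm [1418.2 1145.9] r 587.8 rect c [1418.2 1159.1] [1174.2   83.2]
```

```bash
python3 - <<'E'
from h import *
to(.6565,.217,.12);to(.6565,.217,.02)
E
```

```text
shift units [-0.185  0.05   1.322] t 3.6
shift units [-0.187  0.051  2.572] t 3.6
```

```bash

python3 -m handwheel '[[[-0.185,0.05,0.4,0,0,0,0],[-0.185,0.05,0.9,0,0,0,0],[-0.185,0.05,0.9,0,0,0,0]]]' >/dev/null
python3 -m handwheel '[[[0,0,0.3,0,0,0,0],[0,0,0.6,0,0,0,0],[0,0,0.85,0,0,0,0],[0,0,0.85,0,0,0,0]]]'
python3 -m handwheel '[[[0,0,0.3,0,0,0,0],[0,0,0.6,0,0,0,0],[0,0,0.82,0,0,0,0],[0,0,0.82,0,0,0,0]]]'
python3 -m handwheel '[[[0,0,0,0,0,0,120],[0,0,0,0,0,0,200],[0,0,0,0,0,0,255],[0,0,0,0,0,0,255],[0,0,0,0,0,0,255]]]' 40
python3 -m handwheel '[[[0,0,0,0,0,0,255],[0,0,0,0,0,0,255],[0,0,0,0,0,0,255],[0,0,0,0,0,0,255]]]' 40

```

```text
t: 4.45
eef_pos: [0.6565, 0.2178, 0.0873]
ee_rot: [-3.141, -0.001, -2.777]
force: [0.2, 0.5, 0.2]
width: 0.0876
gripper_force: 0.0
t: 4.95
eef_pos: [0.6565, 0.2187, 0.0208]
ee_rot: [-3.141, -0.001, -2.776]
force: [0.3, -0.2, 0.8]
width: 0.0879
gripper_force: 0.0
t: 5.58
eef_pos: [0.6566, 0.2192, 0.0211]
ee_rot: [3.142, 0.0, -2.776]
force: [0.2, -0.4, -0.3]
width: 0.0433
gripper_force: 0.0
t: 6.08
eef_pos: [0.6566, 0.2192, 0.0209]
ee_rot: [-3.142, -0.0, -2.776]
force: [0.2, -0.6, -0.6]
width: 0.0292
gripper_force: 40.0
```

```bash

python3 -m handwheel '[[[0,0,-0.2,0,0,0,255],[0,0,-0.5,0,0,0,255],[0,0,-0.8,0,0,0,255],[0,0,-0.8,0,0,0,255]]]'
python3 -m handwheel '[[[0,0,-0.3,0,0,0,255],[0,0,-0.7,0,0,0,255],[0,0,-0.7,0,0,0,255],[0,0,-0.7,0,0,0,255]]]'
python3 - <<'E'
from h import *
c,im=grab("wrist","w2.png");z=arm.get_state()["eef_pos"][2]-.0205+.008;print(z);wood(c,im,z,1500);wood(c,im,.01,1500);to(.529,.384,z)
E
```

```text
t: 6.58
eef_pos: [0.658, 0.2199, 0.0881]
ee_rot: [3.141, 0.005, -2.776]
force: [-0.4, 0.9, -2.1]
width: 0.0293
gripper_force: 40.0
t: 7.08
eef_pos: [0.6558, 0.2189, 0.1398]
ee_rot: [3.141, -0.002, -2.776]
force: [-0.5, -0.5, -3.0]
width: 0.0295
gripper_force: 40.0
0.12683257060299205
box 119 278 319 35 circ mm [708.5 255. ] r 113.6 rect c [695.7 250.1] [ 27.4 227.2]
box 132 103 249 150 circ mm [650.5 215.9] r 80.6 rect c [625.9 206.5] [ 94.9 161.1]
box 404 74 108 111 circ mm [554.7 306.5] r 40.9 rect c [554.6 306.4] [58.5 60.2]
box 258 0 134 65 circ mm [520.9 205.3] r 35.3 rect c [534.6 210.5] [31.2 70.6]
box 119 278 319 35 circ mm [790.  297.5] r 191.2 rect c [768.4 289.3] [ 46.2 382.4]
box 132 103 249 150 circ mm [692.3 231.8] r 135.6 rect c [650.9 215.9] [159.7 271.2]
box 404 74 108 111 circ mm [531.  384.1] r 68.9 rect c [530.9 384. ] [ 98.5 101.4]
box 258 0 134 65 circ mm [474.2 213.8] r 59.4 rect c [497.3 222.7] [ 52.4 118.7]
shift units [0.74  2.494 0.158] t 7.1
```

View pics/w2.png

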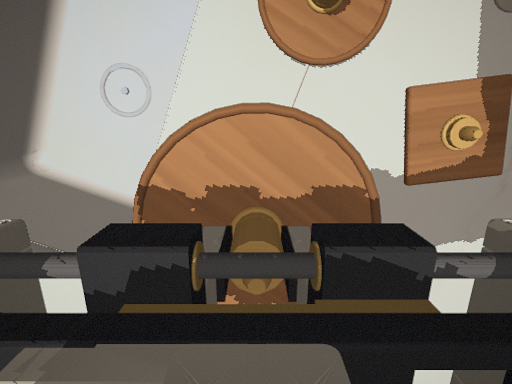

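The large plate is held, with its disc arc spanning u 134–381 and its top edge at v≈103. The base is at (460,130). The disc is half hidden, so I'll fit the visible arc.

```bash
cat >> h.py <<'E'
from scipy.optimize import least_squares
def arc(c,im,z,r,box,vmax=215):
    "fit circle of known radius to the visible upper arc of the held disc; box=x0,x1,y0,y1"
    h=cv2.cvtColor(im,cv2.COLOR_BGR2HSV);m=cv2.inRange(h,(5,75,40),(24,255,255));m=cv2.morphologyEx(m,cv2.MORPH_OPEN,np.ones((3,3)))
    x0,x1,y0,y1=box;q=np.zeros_like(m);q[y0:y1,x0:x1]=m[y0:y1,x0:x1]
    k=max(cv2.findContours(q,cv2.RETR_EXTERNAL,cv2.CHAIN_APPROX_NONE)[0],key=cv2.contourArea)[:,0]
    k=cv2.convexHull(k.reshape(-1,1,2))[:,0];k=k[k[:,1]<vmax]
    P=np.array([ray(c,u,v,z)[:2] for u,v in k]);g=P.mean(0)
    f=least_squares(lambda p:np.hypot(*(P-p).T)-r,g+(arm.get_state()["eef_pos"][:2]-g)*.5,loss='soft_l1',f_scale=.001)
    print('arc n',len(k),'centre',f.x.round(4),'rms',np.sqrt((f.fun**2).mean()).round(5));return f.x
E
python3 - <<'E'
from h import *
c=info("wrist");im=cv2.imread('pics/w2.png');p=arm.get_state()["eef_pos"]
for z in(.1268,.1228):
    o=arc(c,im,z,.0802,(120,395,95,250));print('offset from tcp, tool axes',((o-p[:2])@np.array([[-.934,-.357],[-.357,.934]]).T).round(4))
E
```

```text
arc n 33 centre [0.6559 0.2182] rms 0.00018
offset from tcp, tool axes [-0.     -0.0007]
arc n 33 centre [0.6553 0.2179] rms 0.00086
offset from tcp, tool axes [ 0.0006 -0.0008]
```

```bash

python3 -m handwheel '[[[0.08,0.28,0,0,0,0,255],[0.16,0.56,0,0,0,0,255],[0.243,0.833,0,0,0,0,255],[0.243,0.833,0,0,0,0,255]]]' >/dev/null
python3 -m handwheel '[[[0.08,0.28,0,0,0,0,255],[0.16,0.56,0,0,0,0,255],[0.243,0.833,0,0,0,0,255],[0.243,0.833,0,0,0,0,255]]]' >/dev/null
python3 -m handwheel '[[[0.08,0.28,0,0,0,0,255],[0.16,0.56,0,0,0,0,255],[0.243,0.833,0,0,0,0,255],[0.243,0.833,0,0,0,0,255],[0.243,0.833,0,0,0,0,255]]]'
python3 - <<'E'
from h import *
c,im=grab("wrist","w3.png");p=arm.get_state()["eef_pos"]
arc(c,im,p[2]-.0125,.0802,(120,395,95,250));to(.530,.384,.075);print(arm.get_state()["q"].round(2))
E
```

```text
t: 8.75
eef_pos: [0.5303, 0.3854, 0.1409]
ee_rot: [-3.141, -0.0, -2.775]
force: [0.0, -0.1, -1.9]
width: 0.0293
gripper_force: 40.0
arc n 33 centre [0.5306 0.3848] rms 0.00022
shift units [ 0.011 -0.01   0.824] t 8.8
[ 0.92  0.39 -0.15  0.   -1.04 -2.13]
```

```bash

python3 -m handwheel '[[[0.01,-0.01,0.3,0,0,0,255],[0.01,-0.01,0.6,0,0,0,255],[0.01,-0.01,0.85,0,0,0,255],[0.01,-0.01,0.85,0,0,0,255]]]'
python3 -m handwheel '[[[0,0,0.08,0,0,0,255],[0,0,0.16,0,0,0,255],[0,0,0.2,0,0,0,255],[0,0,0.2,0,0,0,255]]]'
python3 -m handwheel '[[[0,0,0.05,0,0,0,255],[0,0,0.1,0,0,0,255],[0,0,0.14,0,0,0,255],[0,0,0.14,0,0,0,255]]]'

```

```text
t: 9.3
eef_pos: [0.5297, 0.3826, 0.0713]
ee_rot: [-3.14, -0.003, -2.777]
force: [-0.5, -0.8, -2.8]
width: 0.0294
gripper_force: 40.0
t: 9.8
eef_pos: [0.5301, 0.3839, 0.0569]
ee_rot: [-3.141, -0.0, -2.776]
force: [-0.1, 0.0, -2.7]
width: 0.0292
gripper_force: 40.0
t: 10.3
eef_pos: [0.5302, 0.3846, 0.0455]
ee_rot: [3.141, 0.001, -2.776]
force: [-0.3, 2.9, -4.8]
width: 0.0291
gripper_force: 40.0
```

```bash

python3 -m handwheel '[[[0,0,0.03,0,0,0,255],[0,0,0.06,0,0,0,255],[0,0,0.06,0,0,0,255],[0,0,0.06,0,0,0,255]]]'
python3 -m handwheel '[[[0,0,0.015,0,0,0,255],[0,0,0.015,0,0,0,255],[0,0,0.015,0,0,0,255]]]'

```

```text
t: 10.8
eef_pos: [0.5303, 0.3847, 0.041]
ee_rot: [3.141, 0.001, -2.776]
force: [-1.5, 5.5, -1.5]
width: 0.0296
gripper_force: 40.0
t: 11.18
eef_pos: [0.5304, 0.3847, 0.0409]
ee_rot: [3.141, 0.001, -2.775]
force: [-3.0, 4.1, 4.7]
width: 0.0292
gripper_force: 40.0
```

```bash

python3 -m handwheel '[[[0,0,0,0,0,0,120],[0,0,0,0,0,0,0],[0,0,0,0,0,0,0],[0,0,0,0,0,0,0],[0,0,0,0,0,0,0]]]'
python3 -m handwheel '[[[0,0,-0.3,0,0,0,0],[0,0,-0.7,0,0,0,0],[0,0,-1,0,0,0,0],[0,0,-1,0,0,0,0]]]' >/dev/null
python3 -m handwheel '[[[0,0,-0.5,0,0,0,0],[0,0,-1,0,0,0,0],[0,0,-1,0,0,0,0],[0,0,-1,0,0,0,0]]]'
python3 - <<'E'
from h import *
c,im=grab("wrist","w4.png");print('large');wood(c,im,.028,3000);wood(c,im,.008,3000)
E
python3 -m handwheel '[[[0.37,-0.45,0,0,0,0,0],[0.74,-0.89,0,0,0,0,0],[0.74,-0.89,0,0,0,0,0]]]' >/dev/null
python3 -m handwheel '[[[0.37,-0.45,0,0,0,0,0],[0.74,-0.89,0,0,0,0,0],[0.74,-0.89,0,0,0,0,0],[0.74,-0.89,0,0,0,0,0]]]'
python3 - <<'E'
from h import *
c,im=grab("wrist","w5.png");print('mid');wood(c,im,.008,3000);wood(c,im,.028,3000)
E
```

```text
t: 11.8
eef_pos: [0.5302, 0.3838, 0.0396]
ee_rot: [-3.141, -0.0, -2.776]
force: [-0.1, 0.4, 0.4]
width: 0.0736
gripper_force: 0.0
t: 12.8
eef_pos: [0.5297, 0.3837, 0.1988]
ee_rot: [-3.142, -0.001, -2.776]
force: [0.3, -0.2, 0.3]
width: 0.0877
gripper_force: 0.0
large
box 375 140 137 112 circ mm [474.2 604.3] r 92.6 rect c [462.4 593. ] [128.1 173.4]
box 190 112 135 131 circ mm [531.1 384.4] r 80.6 rect c [531.1 384.4] [158.8 160.4]
box 353 17 80 87 circ mm [357.  472.9] r 43.0 rect c [356.6 473.2] [85.  84.4]
box 83 13 107 114 circ mm [465.2 218.9] r 57.3 rect c [464.9 218.8] [113.8 113.3]
box 375 140 137 112 circ mm [474.9 619.3] r 98.2 rect c [462.4 607.3] [135.9 183.9]
box 190 112 135 131 circ mm [535.2 386. ] r 85.5 rect c [535.2 386. ] [168.5 170.2]
box 353 17 80 87 circ mm [350.5 480. ] r 45.6 rect c [350.2 480.2] [90.2 89.5]
box 83 13 107 114 circ mm [465.3 210.5] r 60.8 rect c [465.1 210.4] [120.7 120.2]
t: 13.72
eef_pos: [0.4708, 0.2089, 0.1994]
ee_rot: [-3.141, -0.0, -2.776]
force: [-0.6, 1.1, -0.4]
width: 0.0876
gripper_force: 0.0
mid
box 230 278 282 35 circ mm [599.3 435.9] r 205.1 rect c [573.8 426.1] [ 56.1 410.3]
box 212 124 96 94 circ mm [465.5 210.7] r 60.7 rect c [465.2 210.4] [119.  120.4]
box 98 0 213 80 circ mm [319.7  90. ] r 115.7 rect c [311.5  90.1] [ 81.2 222.8]
box 230 278 282 35 circ mm [588.1 421.4] r 193.4 rect c [564.  412.2] [ 52.9 386.8]
box 212 124 96 94 circ mm [461.9 209.1] r 57.2 rect c [461.7 208.8] [112.2 113.5]
box 98 0 213 80 circ mm [324.5  95.3] r 109.1 rect c [316.8  95.4] [ 76.6 210. ]
```

View pics/w5.png

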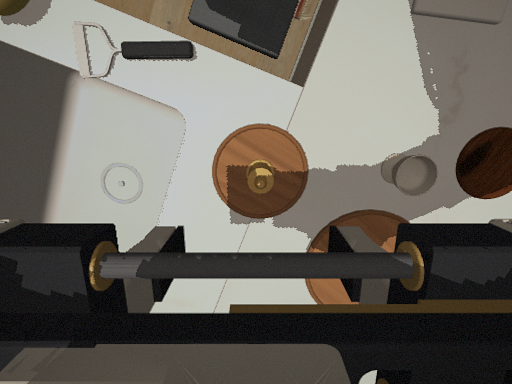

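Middle disc at (260,170), r = 60.7 mm at (0.4655, 0.2107). The large plate is seated, since its radius matches at z = 0.028. Gripping the middle plate.

```bash

python3 -m handwheel '[[[0.054,0.045,0.4,0,0,0,0],[0.054,0.045,0.8,0,0,0,0],[0.054,0.045,0.8,0,0,0,0]]]' >/dev/null
python3 -m handwheel '[[[0,0,0.3,0,0,0,0],[0,0,0.6,0,0,0,0],[0,0,0.8,0,0,0,0],[0,0,0.8,0,0,0,0]]]'
python3 -m handwheel '[[[0,0,0.3,0,0,0,0],[0,0,0.5,0,0,0,0],[0,0,0.62,0,0,0,0],[0,0,0.62,0,0,0,0]]]'
python3 -m handwheel '[[[0,0,0,0,0,0,120],[0,0,0,0,0,0,200],[0,0,0,0,0,0,255],[0,0,0,0,0,0,255],[0,0,0,0,0,0,255]]]' 40
python3 -m handwheel '[[[0,0,0,0,0,0,255],[0,0,0,0,0,0,255],[0,0,0,0,0,0,255],[0,0,0,0,0,0,255]]]' 40
python3 -m handwheel '[[[0,0,-0.2,0,0,0,255],[0,0,-0.5,0,0,0,255],[0,0,-1,0,0,0,255],[0,0,-1,0,0,0,255]]]' >/dev/null
python3 -m handwheel '[[[0,0,-0.3,0,0,0,255],[0,0,-0.8,0,0,0,255],[0,0,-0.8,0,0,0,255],[0,0,-0.8,0,0,0,255]]]'
python3 - <<'E'
from h import *
c,im=grab("wrist","w6.png");p=arm.get_state()["eef_pos"]
o=arc(c,im,p[2]-.0125,.0602,(155,360,100,250),210);t=np.array([.531,.3845])-o;to(p[0]+t[0],p[1]+t[1],.165)
E
```

```text
t: 14.65
eef_pos: [0.4655, 0.2109, 0.0717]
ee_rot: [-3.141, -0.001, -2.775]
force: [-0.1, 1.1, 0.4]
width: 0.0879
gripper_force: 0.0
t: 15.15
eef_pos: [0.4655, 0.2108, 0.0225]
ee_rot: [-3.141, 0.0, -2.776]
force: [-0.2, 0.2, -0.2]
width: 0.0877
gripper_force: 0.0
t: 15.78
eef_pos: [0.4652, 0.2105, 0.0222]
ee_rot: [3.142, 0.0, -2.776]
force: [0.4, -0.9, 0.6]
width: 0.0432
gripper_force: 0.0
t: 16.27
eef_pos: [0.4652, 0.2105, 0.0222]
ee_rot: [3.142, 0.0, -2.776]
force: [-0.7, 0.3, -0.2]
width: 0.0294
gripper_force: 40.0
t: 17.27
eef_pos: [0.4644, 0.21, 0.1649]
ee_rot: [-3.142, -0.002, -2.776]
force: [0.3, -0.3, -3.2]
width: 0.0292
gripper_force: 40.0
arc n 28 centre [0.4644 0.2093] rms 0.00014
shift units [-1.56   1.748 -0.01 ] t 17.3
```

```bash

python3 -m handwheel '[[[-0.26,0.29,0,0,0,0,255],[-0.52,0.58,0,0,0,0,255],[-0.78,0.874,0,0,0,0,255],[-0.78,0.874,0,0,0,0,255]]]' >/dev/null
python3 -m handwheel '[[[-0.26,0.29,0,0,0,0,255],[-0.52,0.58,0,0,0,0,255],[-0.78,0.874,0,0,0,0,255],[-0.78,0.874,0,0,0,0,255],[-0.78,0.874,0,0,0,0,255]]]'
python3 - <<'E'
from h import *
c,im=grab("wrist","w7.png");p=arm.get_state()["eef_pos"]
o=arc(c,im,p[2]-.0142,.0602,(155,360,100,250),210);t=np.array([.531,.3845])-o;to(p[0]+t[0],p[1]+t[1],.0962)
E
```

```text
t: 18.45
eef_pos: [0.531, 0.3846, 0.1647]
ee_rot: [-3.14, -0.003, -2.776]
force: [-0.0, 0.3, -2.3]
width: 0.0295
gripper_force: 40.0
arc n 31 centre [0.5175 0.3786] rms 0.00263
shift units [-0.185  0.009  0.862] t 18.5
```

The arc fit mixed in the large plate below (rms 2.6 mm), so I'm rejecting it. The TCP is on the target by the earlier clean fit, so I'll descend.

```bash

python3 -m handwheel '[[[0,0,0.25,0,0,0,255],[0,0,0.5,0,0,0,255],[0,0,0.56,0,0,0,255],[0,0,0.56,0,0,0,255]]]'
python3 -m handwheel '[[[0,0,0.06,0,0,0,255],[0,0,0.12,0,0,0,255],[0,0,0.18,0,0,0,255],[0,0,0.18,0,0,0,255]]]'
python3 -m handwheel '[[[0,0,0.05,0,0,0,255],[0,0,0.1,0,0,0,255],[0,0,0.12,0,0,0,255],[0,0,0.12,0,0,0,255]]]'
python3 -m handwheel '[[[0,0,0.015,0,0,0,255],[0,0,0.015,0,0,0,255],[0,0,0.015,0,0,0,255]]]'

```

```text
t: 19.0
eef_pos: [0.5318, 0.3852, 0.1216]
ee_rot: [-3.141, -0.0, -2.776]
force: [0.3, -0.3, -1.8]
width: 0.0293
gripper_force: 40.0
t: 19.5
eef_pos: [0.5315, 0.3855, 0.1064]
ee_rot: [-3.141, -0.001, -2.776]
force: [1.1, -0.2, -2.8]
width: 0.029
gripper_force: 40.0
t: 20.0
eef_pos: [0.5317, 0.3856, 0.0972]
ee_rot: [-3.141, -0.0, -2.776]
force: [0.2, -0.3, -2.5]
width: 0.0292
gripper_force: 40.0
t: 20.38
eef_pos: [0.5318, 0.3857, 0.0962]
ee_rot: [3.142, 0.0, -2.776]
force: [-1.4, -1.1, -2.2]
width: 0.0289
gripper_force: 40.0
```

```bash

python3 -m handwheel '[[[0,0,0.015,0,0,0,255],[0,0,0.015,0,0,0,255],[0,0,0.015,0,0,0,255]]]'
python3 -m handwheel '[[[0,0,0,0,0,0,120],[0,0,0,0,0,0,0],[0,0,0,0,0,0,0],[0,0,0,0,0,0,0],[0,0,0,0,0,0,0]]]'
python3 -m handwheel '[[[0,0,-0.3,0,0,0,0],[0,0,-0.7,0,0,0,0],[0,0,-1,0,0,0,0],[0,0,-1,0,0,0,0]]]' >/dev/null
python3 -m handwheel '[[[0,0,-0.5,0,0,0,0],[0,0,-1,0,0,0,0],[0,0,-1,0,0,0,0],[0,0,-1,0,0,0,0]]]'
python3 - <<'E'
from h import *
c,im=grab("wrist","w8.png");wood(c,im,.082,5000);wood(c,im,.028,5000)
E
```

```text
t: 20.75
eef_pos: [0.5321, 0.3858, 0.0962]
ee_rot: [3.141, 0.001, -2.775]
force: [-1.6, -1.1, 5.0]
width: 0.029
gripper_force: 40.0
t: 21.38
eef_pos: [0.5318, 0.3857, 0.0949]
ee_rot: [-3.142, -0.0, -2.776]
force: [0.1, -0.2, 0.4]
width: 0.0736
gripper_force: 0.0
t: 22.38
eef_pos: [0.5313, 0.3855, 0.2539]
ee_rot: [-3.142, -0.001, -2.776]
force: [-0.6, 0.1, -0.2]
width: 0.0876
gripper_force: 0.0
box 360 136 152 116 circ mm [479.1 602.9] r 97.2 rect c [465.7 588.2] [143.4 184.7]
box 199 111 116 117 circ mm [523.  381.7] r 70.5 rect c [521.4 380.7] [137.6 137.6]
box 360 136 152 116 circ mm [481.5 642.8] r 113.1 rect c [465.8 625.7] [166.8 214.9]
box 199 111 116 117 circ mm [532.5 385.4] r 82.0 rect c [530.7 384.2] [160.1 160.2]
```

View pics/w8.png

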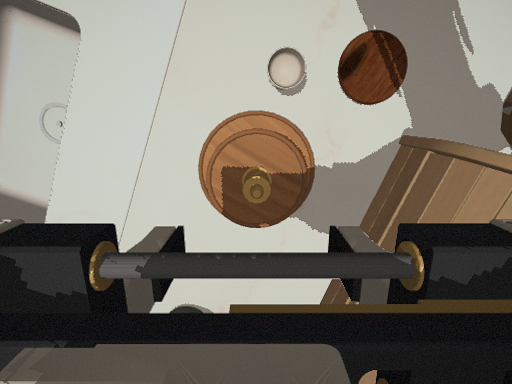

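The middle plate sits on the large one (discs concentric at about (257,170)). The egg cup (287,68) and trivet (372,67) are untouched. Next, the small plate.

```bash

python3 -m handwheel '[[[0.19,-0.47,0,0,0,0,0],[0.378,-0.943,0,0,0,0,0],[0.378,-0.943,0,0,0,0,0]]]' >/dev/null
python3 -m handwheel '[[[0.19,-0.47,0,0,0,0,0],[0.378,-0.943,0,0,0,0,0],[0.378,-0.943,0,0,0,0,0]]]' >/dev/null
python3 -m handwheel '[[[0.19,-0.47,0,0,0,0,0],[0.378,-0.943,0,0,0,0,0],[0.378,-0.943,0,0,0,0,0]]]' >/dev/null
python3 -m handwheel '[[[0.19,-0.47,0,0,0,0,0],[0.378,-0.943,0,0,0,0,0],[0.378,-0.943,0,0,0,0,0]]]' >/dev/null
python3 -m handwheel '[[[0.19,-0.47,0,0,0,0,0],[0.378,-0.943,0,0,0,0,0],[0.378,-0.943,0,0,0,0,0]]]'
python3 -m handwheel '[[[0.19,-0.47,0,0,0,0,0],[0.378,-0.943,0,0,0,0,0],[0.378,-0.943,0,0,0,0,0]]]' >/dev/null
python3 -m handwheel '[[[0.19,-0.47,0,0,0,0,0],[0.378,-0.943,0,0,0,0,0],[0.378,-0.943,0,0,0,0,0]]]' >/dev/null
python3 -m handwheel '[[[0.19,-0.47,0,0,0,0,0],[0.378,-0.943,0,0,0,0,0],[0.378,-0.943,0,0,0,0,0]]]' >/dev/null
python3 -m handwheel '[[[0.19,-0.47,0,0,0,0,0],[0.378,-0.943,0,0,0,0,0],[0.378,-0.943,0,0,0,0,0]]]' >/dev/null
python3 -m handwheel '[[[0.19,-0.47,0,0,0,0,0],[0.378,-0.943,0,0,0,0,0],[0.378,-0.943,0,0,0,0,0],[0.378,-0.943,0,0,0,0,0]]]'
python3 - <<'E'
from h import *
c,im=grab("wrist","w9.png");wood(c,im,.008,1500)
E
```

```text
t: 24.3
eef_pos: [0.5257, -0.0212, 0.2544]
ee_rot: [3.142, -0.001, -2.777]
force: [-0.4, -0.1, 0.4]
width: 0.088
gripper_force: 0.0
t: 26.3
eef_pos: [0.52, -0.4253, 0.2546]
ee_rot: [3.141, -0.0, -2.775]
force: [1.4, 0.6, 0.4]
width: 0.0878
gripper_force: 0.0
box 229 299 283 14 circ mm [ 680.2 -158.1] r 238.7 rect c [ 668.3 -162.7] [ 25.5 477.3]
box 126 138 38 112 circ mm [ 623.2 -575.6] r 90.9 rect c [ 621.4 -566.8] [179.4  47.9]
box 227 136 58 58 circ mm [ 516.2 -428.5] r 42.7 rect c [ 516.1 -428.7] [83.4 83.1]
box 187 0 171 69 circ mm [ 338.2 -473.9] r 110.5 rect c [ 350.1 -469. ] [ 78.5 215.3]
```

View pics/w9.png

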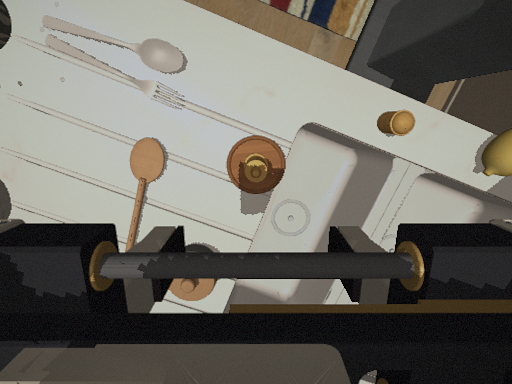

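Small plate at (256,165): r = 42.7 mm, at (0.516, -0.4286). The knob is at (400,122) and the lemon at (500,155).

```bash

python3 -m handwheel '[[[0.059,-0.022,0.5,0,0,0,0],[0.059,-0.022,1,0,0,0,0],[0.059,-0.022,1,0,0,0,0]]]' >/dev/null
python3 -m handwheel '[[[0,0,0.3,0,0,0,0],[0,0,0.7,0,0,0,0],[0,0,1,0,0,0,0],[0,0,1,0,0,0,0]]]'
python3 -m handwheel '[[[0,0,0.3,0,0,0,0],[0,0,0.6,0,0,0,0],[0,0,0.91,0,0,0,0],[0,0,0.91,0,0,0,0]]]'
python3 -m handwheel '[[[0,0,0,0,0,0,120],[0,0,0,0,0,0,200],[0,0,0,0,0,0,255],[0,0,0,0,0,0,255],[0,0,0,0,0,0,255]]]' 40
python3 -m handwheel '[[[0,0,0,0,0,0,255],[0,0,0,0,0,0,255],[0,0,0,0,0,0,255],[0,0,0,0,0,0,255]]]' 40
python3 -m handwheel '[[[0,0,-0.2,0,0,0,255],[0,0,-0.5,0,0,0,255],[0,0,-1,0,0,0,255],[0,0,-1,0,0,0,255]]]' >/dev/null
python3 -m handwheel '[[[0,0,-0.5,0,0,0,255],[0,0,-1,0,0,0,255],[0,0,-1,0,0,0,255]]]' >/dev/null
python3 -m handwheel '[[[0,0,-0.3,0,0,0,255],[0,0,-0.6,0,0,0,255],[0,0,-0.6,0,0,0,255],[0,0,-0.6,0,0,0,255]]]'
python3 - <<'E'
from h import *
c,im=grab("wrist","w10.png");p=arm.get_state()["eef_pos"]
o=arc(c,im,p[2]-.0125,.0422,(175,340,120,250),210);t=np.array([.532,.385])-o;to(p[0]+t[0],p[1]+t[1],.225)
E
```

```text
t: 27.22
eef_pos: [0.5157, -0.4296, 0.0953]
ee_rot: [3.141, -0.001, -2.775]
force: [0.5, -0.1, 0.7]
width: 0.0877
gripper_force: 0.0
t: 27.72
eef_pos: [0.5158, -0.4301, 0.0228]
ee_rot: [3.141, -0.001, -2.775]
force: [-1.4, 0.7, 0.9]
width: 0.0877
gripper_force: 0.0
t: 28.35
eef_pos: [0.5154, -0.4303, 0.0223]
ee_rot: [-3.141, 0.0, -2.776]
force: [0.6, 0.3, 0.2]
width: 0.0434
gripper_force: 0.0
t: 28.85
eef_pos: [0.5153, -0.4301, 0.0221]
ee_rot: [3.141, -0.0, -2.776]
force: [-1.1, 1.6, 1.0]
width: 0.0293
gripper_force: 40.0
t: 30.22
eef_pos: [0.5149, -0.4297, 0.2286]
ee_rot: [3.14, -0.001, -2.776]
force: [-0.1, 0.3, -1.7]
width: 0.0291
gripper_force: 40.0
arc n 19 centre [ 0.5154 -0.4302] rms 0.00013
shift units [-3.837  9.443  0.058] t 30.3
```

```bash

python3 -m handwheel '[[[-0.19,0.47,0,0,0,0,255],[-0.384,0.944,0,0,0,0,255],[-0.384,0.944,0,0,0,0,255]]]' >/dev/null
python3 -m handwheel '[[[-0.19,0.47,0,0,0,0,255],[-0.384,0.944,0,0,0,0,255],[-0.384,0.944,0,0,0,0,255]]]' >/dev/null
python3 -m handwheel '[[[-0.19,0.47,0,0,0,0,255],[-0.384,0.944,0,0,0,0,255],[-0.384,0.944,0,0,0,0,255]]]' >/dev/null
python3 -m handwheel '[[[-0.19,0.47,0,0,0,0,255],[-0.384,0.944,0,0,0,0,255],[-0.384,0.944,0,0,0,0,255]]]' >/dev/null
python3 -m handwheel '[[[-0.19,0.47,0,0,0,0,255],[-0.384,0.944,0,0,0,0,255],[-0.384,0.944,0,0,0,0,255]]]'
python3 -m handwheel '[[[-0.19,0.47,0,0,0,0,255],[-0.384,0.944,0,0,0,0,255],[-0.384,0.944,0,0,0,0,255]]]' >/dev/null
python3 -m handwheel '[[[-0.19,0.47,0,0,0,0,255],[-0.384,0.944,0,0,0,0,255],[-0.384,0.944,0,0,0,0,255]]]' >/dev/null
python3 -m handwheel '[[[-0.19,0.47,0,0,0,0,255],[-0.384,0.944,0,0,0,0,255],[-0.384,0.944,0,0,0,0,255]]]' >/dev/null
python3 -m handwheel '[[[-0.16,0.4,0,0,0,0,255],[-0.3,0.75,0,0,0,0,255],[-0.384,0.944,0,0,0,0,255],[-0.384,0.944,0,0,0,0,255]]]' >/dev/null
python3 -m handwheel '[[[-0.14,0.35,0,0,0,0,255],[-0.28,0.7,0,0,0,0,255],[-0.384,0.944,0,0,0,0,255],[-0.384,0.944,0,0,0,0,255],[-0.384,0.944,0,0,0,0,255]]]'
python3 - <<'E'
from h import *
to(.5318,.3855,.1502)
E
```

```text
t: 32.15
eef_pos: [0.5242, -0.0221, 0.2298]
ee_rot: [-3.142, -0.0, -2.774]
force: [0.4, 0.1, -1.9]
width: 0.0293
gripper_force: 40.0
t: 34.4
eef_pos: [0.532, 0.3846, 0.2299]
ee_rot: [-3.141, -0.001, -2.776]
force: [0.7, -0.0, -1.9]
width: 0.0292
gripper_force: 40.0
shift units [-0.002  0.012  0.997] t 34.4
```

```bash

python3 -m handwheel '[[[0,0.01,0.25,0,0,0,255],[0,0.01,0.5,0,0,0,255],[0,0.01,0.68,0,0,0,255],[0,0.01,0.68,0,0,0,255]]]'
python3 -m handwheel '[[[0,0,0.06,0,0,0,255],[0,0,0.12,0,0,0,255],[0,0,0.18,0,0,0,255],[0,0,0.18,0,0,0,255]]]'
python3 -m handwheel '[[[0,0,0.05,0,0,0,255],[0,0,0.1,0,0,0,255],[0,0,0.14,0,0,0,255],[0,0,0.14,0,0,0,255]]]'
python3 -m handwheel '[[[0,0,0.015,0,0,0,255],[0,0,0.015,0,0,0,255],[0,0,0.015,0,0,0,255]]]'

```

```text
t: 34.9
eef_pos: [0.5315, 0.3847, 0.1748]
ee_rot: [-3.141, -0.002, -2.776]
force: [-0.7, -0.3, -2.0]
width: 0.0293
gripper_force: 40.0
t: 35.4
eef_pos: [0.5317, 0.3854, 0.1609]
ee_rot: [-3.141, -0.001, -2.776]
force: [0.1, -0.4, -2.0]
width: 0.0294
gripper_force: 40.0
t: 35.9
eef_pos: [0.5319, 0.3856, 0.1501]
ee_rot: [-3.142, 0.0, -2.776]
force: [0.5, -0.1, -2.4]
width: 0.0293
gripper_force: 40.0
t: 36.28
eef_pos: [0.5323, 0.3858, 0.1499]
ee_rot: [3.141, 0.001, -2.776]
force: [0.1, -0.9, 5.5]
width: 0.0292
gripper_force: 40.0
```

```bash

python3 -m handwheel '[[[0,0,0,0,0,0,120],[0,0,0,0,0,0,0],[0,0,0,0,0,0,0],[0,0,0,0,0,0,0],[0,0,0,0,0,0,0]]]'
python3 -m handwheel '[[[0,0,-0.3,0,0,0,0],[0,0,-0.7,0,0,0,0],[0,0,-1,0,0,0,0],[0,0,-1,0,0,0,0]]]' >/dev/null
python3 -m handwheel '[[[0,0,-0.4,0,0,0,0],[0,0,-0.8,0,0,0,0],[0,0,-0.8,0,0,0,0],[0,0,-0.8,0,0,0,0]]]'
python3 - <<'E'
from h import *
c,im=grab("wrist","w11.png");wood(c,im,.136,3000);wood(c,im,.028,3000)
to(.395,-.275,.29);print(arm.get_state()["q"].round(2))
E
```

```text
t: 36.9
eef_pos: [0.5319, 0.3856, 0.1489]
ee_rot: [-3.142, -0.0, -2.776]
force: [0.4, 0.7, -0.5]
width: 0.0734
gripper_force: 0.0
t: 37.9
eef_pos: [0.5314, 0.3854, 0.2918]
ee_rot: [-3.141, -0.001, -2.776]
force: [-0.1, 0.2, 0.1]
width: 0.0874
gripper_force: 0.0
box 230 280 282 33 circ mm [639.8 586.4] r 184.2 rect c [618.2 578.2] [ 47.5 368.4]
box 349 134 163 118 circ mm [481.7 585.6] r 98.3 rect c [480.2 590.9] [140.  185.4]
box 204 112 106 107 circ mm [515.4 378.6] r 61.2 rect c [513.8 378.3] [118.7 118.7]
box 230 280 282 33 circ mm [700.  664.6] r 247.5 rect c [671.  653.5] [ 63.8 495.1]
box 349 134 163 118 circ mm [487.5 663.4] r 132.2 rect c [485.5 670.6] [188.1 249.2]
box 204 112 106 107 circ mm [532.8 385.3] r 82.3 rect c [530.6 384.9] [159.6 159.5]
shift units [ 4.543 -7.098  0.032] t 38.0
[ 0.92  0.3   0.07 -0.   -1.35 -2.13]
```

View pics/w11.png

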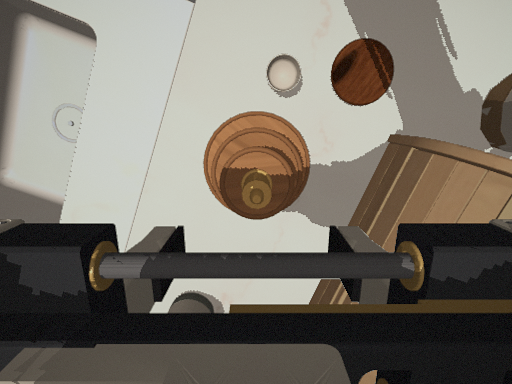

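All three discs are concentric with the small sleeve on top at (257,187). Heading to the knob.

```bash

python3 -m handwheel '[[[0.28,-0.44,0,0,0,0,0],[0.568,-0.887,0,0,0,0,0],[0.568,-0.887,0,0,0,0,0]]]' >/dev/null
python3 -m handwheel '[[[0.28,-0.44,0,0,0,0,0],[0.568,-0.887,0,0,0,0,0],[0.568,-0.887,0,0,0,0,0]]]' >/dev/null
python3 -m handwheel '[[[0.28,-0.44,0,0,0,0,0],[0.568,-0.887,0,0,0,0,0],[0.568,-0.887,0,0,0,0,0]]]' >/dev/null
python3 -m handwheel '[[[0.28,-0.44,0,0,0,0,0],[0.568,-0.887,0,0,0,0,0],[0.568,-0.887,0,0,0,0,0]]]'
python3 -m handwheel '[[[0.28,-0.44,0,0,0,0,0],[0.568,-0.887,0,0,0,0,0],[0.568,-0.887,0,0,0,0,0]]]' >/dev/null
python3 -m handwheel '[[[0.28,-0.44,0,0,0,0,0],[0.568,-0.887,0,0,0,0,0],[0.568,-0.887,0,0,0,0,0]]]' >/dev/null
python3 -m handwheel '[[[0.28,-0.44,0,0,0,0,0],[0.568,-0.887,0,0,0,0,0],[0.568,-0.887,0,0,0,0,0]]]' >/dev/null
python3 -m handwheel '[[[0.28,-0.44,0.3,0,0,0,0],[0.568,-0.887,0.8,0,0,0,0],[0.568,-0.887,0.8,0,0,0,0],[0.568,-0.887,0.8,0,0,0,0]]]'
python3 - <<'E'
from h import *
c,im=grab("wrist","w12.png");grab("top","t12.png");wood(c,im,.05,200);print(arm.get_state()["q"].round(2))
E
```

```text
t: 39.45
eef_pos: [0.4636, 0.0547, 0.2927]
ee_rot: [3.142, -0.0, -2.777]
force: [1.0, 0.2, -0.9]
width: 0.0879
gripper_force: 0.0
t: 41.08
eef_pos: [0.3967, -0.2738, 0.2292]
ee_rot: [-3.141, -0.0, -2.775]
force: [0.3, 0.2, 0.6]
width: 0.0877
gripper_force: 0.0
box 230 299 282 14 circ mm [517.5 -55.8] r 198.0 rect c [509.1 -59.1] [ 21.2 396. ]
box 397 241 28 50 circ mm [435.3 -38.8] r 39.5 rect c [434.5 -37.7] [78.  33.2]
box 89 241 28 50 circ mm [ 583.5 -424.2] r 39.8 rect c [ 583.6 -425.4] [78.7 33.1]
box 0 184 32 39 circ mm [ 537.1 -549.1] r 27.5 rect c [ 534.9 -545.6] [50.5 38.2]
box 244 158 25 28 circ mm [ 389.8 -277.7] r 17.1 rect c [ 389.5 -277.8] [33.3 29.4]
box 0 0 410 225 circ mm [ 342.9 -341.4] r 252.7 rect c [ 284.6 -333.9] [505.3 188.7]
[-0.19  0.03 -0.39  0.   -1.14 -1.01]
```

View pics/w12.png

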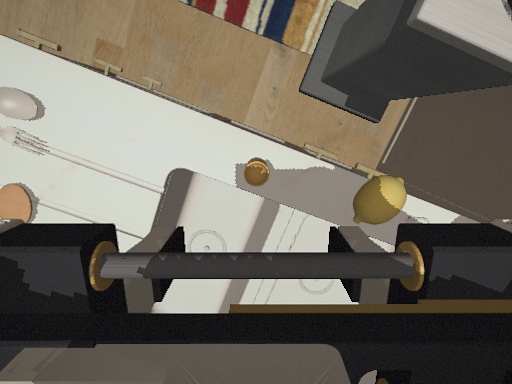

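The knob is at (257,172) and the lemon at (380,200), about 115 mm clear. Its two edges give the axis.

```bash
python3 - <<'E'
from h import *
c=info("wrist");x=np.array([-.934,-.357])
a=ray(c,256.5,186.5,.043)[:2]+.0145*x;b=ray(c,256.5,157.5,0)[:2]-.015*x
print(a,b);m=(a+b)/2;to(m[0],m[1],.016)
E
```

```text
[ 0.39547937 -0.27491105] [ 0.39438855 -0.27545971]
shift units [ 0.034 -0.006  2.675] t 41.2
```

```bash

python3 -m handwheel '[[[0.034,0,0.5,0,0,0,0],[0.034,0,1,0,0,0,0],[0.034,0,1,0,0,0,0]]]' >/dev/null
python3 -m handwheel '[[[0,0,0.3,0,0,0,0],[0,0,0.6,0,0,0,0],[0,0,0.9,0,0,0,0],[0,0,0.9,0,0,0,0]]]'
python3 -m handwheel '[[[0,0,0.3,0,0,0,0],[0,0,0.6,0,0,0,0],[0,0,0.8,0,0,0,0],[0,0,0.8,0,0,0,0]]]'
python3 -m handwheel '[[[0,0,0,0,0,0,120],[0,0,0,0,0,0,200],[0,0,0,0,0,0,255],[0,0,0,0,0,0,255],[0,0,0,0,0,0,255]]]' 30
python3 -m handwheel '[[[0,0,0,0,0,0,255],[0,0,0,0,0,0,255],[0,0,0,0,0,0,255],[0,0,0,0,0,0,255]]]' 30
python3 -m handwheel '[[[0,0,-0.2,0,0,0,255],[0,0,-0.5,0,0,0,255],[0,0,-1,0,0,0,255],[0,0,-1,0,0,0,255]]]' >/dev/null
python3 -m handwheel '[[[0,0,-0.5,0,0,0,255],[0,0,-1,0,0,0,255],[0,0,-1,0,0,0,255]]]' >/dev/null
python3 -m handwheel '[[[0,0,-0.5,0,0,0,255],[0,0,-1,0,0,0,255],[0,0,-1,0,0,0,255],[0,0,-1,0,0,0,255]]]'
python3 - <<'E'
from h import *
c,im=grab("wrist","w13.png");to(.5318,.3857,.2527)
cv2.imwrite('pics/w13c.png',cv2.resize(im[190:330,150:370],None,fx=3,fy=3))
E
```

```text
t: 42.05
eef_pos: [0.3937, -0.2752, 0.0778]
ee_rot: [-3.142, -0.0, -2.775]
force: [0.5, 0.4, 0.5]
width: 0.0875
gripper_force: 0.0
t: 42.55
eef_pos: [0.394, -0.2756, 0.014]
ee_rot: [-3.141, 0.0, -2.775]
force: [0.3, 0.7, -0.0]
width: 0.0873
gripper_force: 0.0
t: 43.18
eef_pos: [0.393, -0.2756, 0.013]
ee_rot: [-3.142, 0.0, -2.776]
force: [-0.0, -0.1, -0.1]
width: 0.0433
gripper_force: 0.0
t: 43.68
eef_pos: [0.3929, -0.2755, 0.0129]
ee_rot: [3.142, -0.0, -2.776]
force: [0.4, 0.2, -0.5]
width: 0.0293
gripper_force: 30.0
t: 45.05
eef_pos: [0.3923, -0.2751, 0.2513]
ee_rot: [3.14, -0.001, -2.776]
force: [0.1, 0.6, -1.7]
width: 0.0296
gripper_force: 30.0
shift units [-4.583  7.09  -0.015] t 45.1
```

View pics/w13c.png

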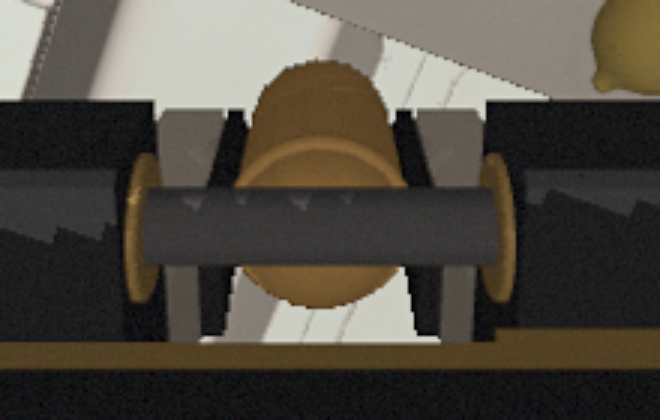

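The knob is held upright; in the crop its lower edge is at v≈58 and its far top edge at v≈306.

```bash
python3 - <<'E'
from h import *
c=info("wrist");x=np.array([-.934,-.357]);p=arm.get_state()["eef_pos"];zb=p[2]-.0129
for u,v,z,s in((257,209.5,zb,-.015),(257,292,zb+.043,.0145)):
    o=ray(c,u,v,z)[:2]+s*x-p[:2];print('offset tool x,y',o@x, o@np.array([-.357,.934]))
E
python3 -m handwheel '[[[-0.28,0.44,0,0,0,0,255],[-0.573,0.886,0,0,0,0,255],[-0.573,0.886,0,0,0,0,255]]]' >/dev/null
python3 -m handwheel '[[[-0.28,0.44,0,0,0,0,255],[-0.573,0.886,0,0,0,0,255],[-0.573,0.886,0,0,0,0,255]]]' >/dev/null
python3 -m handwheel '[[[-0.28,0.44,0,0,0,0,255],[-0.573,0.886,0,0,0,0,255],[-0.573,0.886,0,0,0,0,255]]]' >/dev/null
python3 -m handwheel '[[[-0.28,0.44,0,0,0,0,255],[-0.573,0.886,0,0,0,0,255],[-0.573,0.886,0,0,0,0,255]]]'
python3 -m handwheel '[[[-0.28,0.44,0,0,0,0,255],[-0.573,0.886,0,0,0,0,255],[-0.573,0.886,0,0,0,0,255]]]' >/dev/null
python3 -m handwheel '[[[-0.28,0.44,0,0,0,0,255],[-0.573,0.886,0,0,0,0,255],[-0.573,0.886,0,0,0,0,255]]]' >/dev/null
python3 -m handwheel '[[[-0.25,0.4,0,0,0,0,255],[-0.45,0.7,0,0,0,0,255],[-0.573,0.886,0,0,0,0,255],[-0.573,0.886,0,0,0,0,255]]]' >/dev/null
python3 -m handwheel '[[[-0.2,0.3,0,0,0,0,255],[-0.4,0.6,0,0,0,0,255],[-0.573,0.886,0,0,0,0,255],[-0.573,0.886,0,0,0,0,255],[-0.573,0.886,0,0,0,0,255]]]'
python3 - <<'E'
from h import *
to(.532,.3854,.195)
E
```

```text
offset tool x,y -0.00011092141743916237 -0.00021875768242577976
offset tool x,y -0.0018070136486106649 -0.0003545722452430623
t: 46.6
eef_pos: [0.463, 0.0554, 0.252]
ee_rot: [-3.141, -0.002, -2.774]
force: [0.3, -1.2, -1.8]
width: 0.0294
gripper_force: 30.0
t: 48.48
eef_pos: [0.5325, 0.3838, 0.2529]
ee_rot: [-3.141, -0.001, -2.776]
force: [1.3, -0.2, -0.9]
width: 0.0295
gripper_force: 30.0
shift units [-0.002  0.021  0.723] t 48.5
```

```bash

python3 -m handwheel '[[[0.005,0.015,0.2,0,0,0,255],[0.005,0.015,0.38,0,0,0,255],[0.005,0.015,0.38,0,0,0,255],[0.005,0.015,0.38,0,0,0,255]]]'
python3 -m handwheel '[[[0,0,0.06,0,0,0,255],[0,0,0.12,0,0,0,255],[0,0,0.18,0,0,0,255],[0,0,0.18,0,0,0,255]]]'
python3 -m handwheel '[[[0,0,0.05,0,0,0,255],[0,0,0.1,0,0,0,255],[0,0,0.15,0,0,0,255],[0,0,0.15,0,0,0,255]]]'
python3 -m handwheel '[[[0,0,0.02,0,0,0,255],[0,0,0.02,0,0,0,255],[0,0,0.02,0,0,0,255]]]'

```

```text
t: 48.98
eef_pos: [0.5319, 0.3861, 0.2226]
ee_rot: [-3.141, 0.0, -2.776]
force: [-0.4, 0.8, -0.7]
width: 0.0296
gripper_force: 30.0
t: 49.48
eef_pos: [0.5316, 0.3859, 0.2076]
ee_rot: [-3.141, -0.001, -2.776]
force: [-0.4, 0.1, -0.5]
width: 0.0295
gripper_force: 30.0
t: 49.98
eef_pos: [0.5316, 0.386, 0.1956]
ee_rot: [-3.141, -0.001, -2.776]
force: [1.2, 0.0, -1.5]
width: 0.0296
gripper_force: 30.0
t: 50.35
eef_pos: [0.532, 0.3863, 0.1949]
ee_rot: [3.141, 0.001, -2.776]
force: [0.7, -0.5, 0.2]
width: 0.0293
gripper_force: 30.0
```

```bash

python3 -m handwheel '[[[0,0,0.01,0,0,0,255],[0,0,0.01,0,0,0,255]]]'
python3 -m handwheel '[[[0,0,0,0,0,0,120],[0,0,0,0,0,0,0],[0,0,0,0,0,0,0],[0,0,0,0,0,0,0],[0,0,0,0,0,0,0]]]' >/dev/null
python3 -m handwheel '[[[0,0,-0.3,0,0,0,0],[0,0,-0.7,0,0,0,0],[0,0,-1,0,0,0,0],[0,0,-1,0,0,0,0]]]' >/dev/null
python3 -m handwheel '[[[0,0,-0.3,0,0,0,0],[0,0,-0.6,0,0,0,0],[0,0,-0.6,0,0,0,0]]]'
python3 -m handwheel '[[[-0.1,-0.4,0,0,0,0,0],[-0.1,-0.9,0,0,0,0,0],[-0.1,-0.9,0,0,0,0,0]]]' >/dev/null
python3 -m handwheel '[[[0,-0.4,0,0,0,0,0],[0,-0.9,0,0,0,0,0],[0,-0.9,0,0,0,0,0],[0,-0.9,0,0,0,0,0]]]'
python3 - <<'E'
from h import *
ims=[]
for n in("wrist","top","scene"):
    c,im=grab(n,n+"_end.png");u,v=proj(c,[.531,.385,.13]).astype(int);print(n,u,v)
    x=min(max(u-65,0),382);y=min(max(v-90,0),204)
    ims.append(cv2.resize(im[y:y+180,x:x+130],None,fx=2,fy=2))
cv2.imwrite('pics/end.png',np.hstack(ims))
E
```

```text
t: 50.6
eef_pos: [0.5323, 0.3864, 0.1949]
ee_rot: [3.141, 0.002, -2.776]
force: [-0.2, 0.2, 5.7]
width: 0.0293
gripper_force: 30.0
t: 52.1
eef_pos: [0.5322, 0.3865, 0.3231]
ee_rot: [3.141, 0.002, -2.776]
force: [0.4, -0.2, -0.6]
width: 0.0878
gripper_force: 0.0
t: 52.98
eef_pos: [0.5904, 0.2548, 0.3209]
ee_rot: [3.141, -0.001, -2.776]
force: [0.6, -0.3, 0.0]
width: 0.0875
gripper_force: 0.0
wrist 370 169
top 163 169
scene 209 147
```

View pics/end.png

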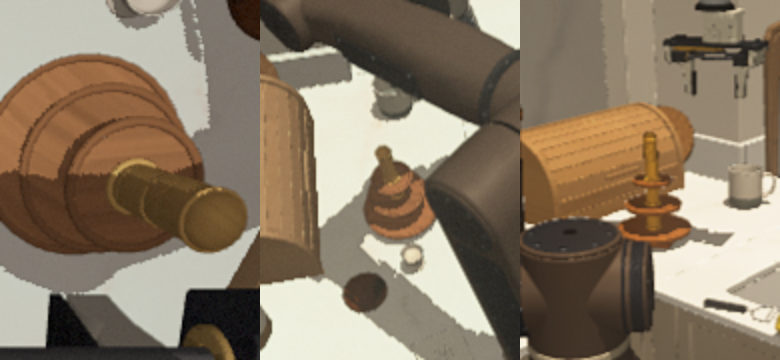

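All three views show the stand stacked straight with the knob on top. The gripper is clear and the bystanders are in place.

```bash
python3 -c "
from station import arm
print(arm.job_done())"
```

```text
the job is handed in; nothing more can be done
None
```

The stand is assembled on the wooden base: large, middle and small plates, then the brass knob, all released. In the final pictures the stack looked straight and the gripper was clear of it. I did not touch the egg cup, trivet, lemon or peeler. The job was handed in at about 53 s of the 141 s allowed; no verdict came back.

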